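# Crank the display turntable until the dive mask faces the arrow

### The job

By the yellow knob on its handwheel, crank the blue geared turntable clockwise (seen from above) by the whole number of turns, one or two, that brings the dive mask round to the orange arrow, one turn of the wheel being a quarter turn of the table. Stop with the yellow knob back beside the orange tongue where it started, and let go. Move the table only by this handwheel: do not touch the platter or the mask, and leave the grey louvre winder alone.

Things in the scene. Friction and masses are not known exactly. Their poses are not given: they have to be found in the camera images.
- handwheel (a joint): Turn of the handwheel about its upright axis, rad, 0 at the start, growing clockwise seen from above; -0.4 and 13.77 are end stops. Geared 4 to 1 to the round platter: one wheel turn (6.283) turns the platter a quarter turn, clockwise too. It stays where it is left; about 3 N at the knob turns it. The wheel is black-rimmed with aluminium spokes, 136 mm across, its upper face 143 mm above the work surface.
- wheel_knob (a point): Centre of the upright yellow cylindrical knob on the handwheel: 24 mm diameter, 56 mm tall, this point half-way up (172 mm above the work surface; the knob spans 144 to 200 mm). It spins freely on its own pin, so a gripper can hold it without turning as it goes round, and runs on a circle of 55 mm radius about wheel_hub. At the start, and after each whole turn, it stands beside a small orange tongue (79 to 101 mm from the axis, top 141 mm above the work surface).
- wheel_hub (a point): Point on the handwheel's fixed upright axis, in free air at the knob's mid height. x axis: horizontal, towards the platter's axis, 280 mm away; z up.
- arrow_spot (a point): Point on top of the platter (62 mm above the work surface, platter 380 mm across) by the fixed orange arrow at the turntable's end furthest from the handwheel, 105 mm from the platter's axis (385 mm from the wheel's axis): here the mask must end. Same axes as wheel_hub.
- mask_mid (a point): Centre of the dive mask (150 x 86 x 55 mm, black skirt, blue frame, two mirrored panes facing up), which lies loose on the platter about 105 mm from its axis, this point 28 mm above the platter. It starts either a quarter turn before the arrow (one wheel turn) or half a turn away (two). Other things on the platter: flashlight, yellow snorkel keeper, two cone shells, none over 45 mm tall.
- platter: The round platter, wood with a dark mat and four white lines, 380 mm across; origin at the centre of its underside, 44 mm above the work surface. Not to be touched.
- winder_knob (a point): Black knob on the small grey louvre winder, a bystander with a 100 mm wheel, off to the right (-y); knob 20 mm diameter, top 137 mm above the work surface. Leave it alone.

How it is judged (in metres and radians):
On the way:
1. the handwheel has been cranked half a turn clockwise (value of joint handwheel above 3 rad), for 0.1 s.
At the end, for the whole second after the job is handed in: The handwheel stands at one or two whole turns clockwise from its start, within 0.4 rad (23 degrees), and at rest; the centre of the mask lies within 30 mm horizontally of arrow_spot, on the platter ((value of joint handwheel between 5.883 and 6.683 rad or value of joint handwheel between 12.166 and 12.966 rad) and horizontal distance between mask_mid and arrow_spot below 0.03 m and velocity of joint handwheel between -0.05 and 0.05 rad/s); the robot touches nothing.
It fails at once if the robot touches the platter or the mask (over 1 N) (contact force between any of the fingers, the arm and platter above 1 N or contact force between any of the fingers, the arm and mask above 1 N).
It fails at once if the grey louvre winder's knob is moved by more than 10 mm (distance of winder_knob from where it was at the start of the episode above 0.01 m).
It also fails if it takes over 54 s, if anything falls off the work surface, if the arm or the gripper's body presses on something with over 40 N, if the wrist force passes 120 N, or if a joint passes its speed limit or range.

### The arm

A 6-joint arm with a two-finger parallel gripper is mounted at the origin on the work surface. World frame = base frame: x ahead of the robot, y to its left, z up, the work surface at z = 0. Lengths are in mm, angles in rad, forces in N, time in s.
With the tool pointing down it reaches from about 400 to 925 mm from the base axis. Payload 12.5 kg.
Tool frame: the origin (TCP) lies at the very end of the fingers, on their centre line; the grasp point (between the pads) lies 19 mm behind it; z points along the fingers, y is the direction in which the jaws open and shut (so a half turn about z gives the same grasp; the last joint's range is limited). The gripper opens to 95 mm and grips with 3 to 60 N. Pads are 20 mm wide; open, the fingers measure 119 mm over their backs; the gripper's body (75 mm by 180 mm) begins 59 mm behind the grasp point.
Start: joints at [-0.106, 0.491, 1.559, -0, 1.092, -0.106], TCP at [625.017, 0.021, 214.661] pointing down, gripper open.
Joint ranges: [-3.1, 3.1], [-0.84, 2.19], [0.05, 2.79], [-1.13, 4.28], [0.06, 2.93], [-2.69, 2.69]. Speed limits (rad/s): [2.22, 2.22, 2.79, 3.14, 3.14, 3.14].

### API

Orientations are given as [roll, pitch, yaw] about the fixed x, y, z axes, in that order (R = Rz(yaw) Ry(pitch) Rx(roll)).
In Python, from cell import env gives the robot as it stands.
- The arm moves only by the shell command python3 -m pendant 'ROWS'. ROWS is JSON, a list that holds one entry, the list of rows, each a list of 5 numbers: the opening, from 0 (shut) to 1 (fully open), then the shift along the tool's x, y, z in m, then the turn about the tool's z in rad. A call has exactly 8 rows; each row is the pose to reach, as a shift and turn from the pose commanded when the call began, along the tool's axes at that moment; what a row does not reach only later rows make up. A row lasts 1/10 s, in which the tool goes at most 50 mm and 8.59 degrees, less where a joint would pass 70% of its speed; a pose out of reach is approached as far as the arm can. A call with a gripper value outside its range is refused whole. The fingers move at their own pace and stop on an object; the grip force is fixed at half the most. Time passes only in rows, so rows that repeat a pose let the fingers close, or fill a call up. It gives the time, the measured TCP pose, the force and the opening at its end, in the units of the state.
- env.state(): the state, without advancing time (a new reading comes with each control period).
- env.read_camera(name): name is "scene" or "side" or "wrist"; returns a dict with "image" (384x512x3 uint8, blue, green, red), "range_z" (384x512 float32, mm along the optical axis (not along the pixel's ray), 0 where there is no reading), "fx", "fy", "cx", "cy" (pixels), "rvec" (rotation vector, rad) and "tvec" (3), from world to camera coordinates, as OpenCV has them; the wrist camera has in their place "tool_from_camera" (4x4, takes a point from camera to tool coordinates, whose origin is the TCP and whose axes are the flange's). Camera axes: x right, y down, z forward; pixel columns grow to the right and rows downward; lengths in mm; the calibration is good to about 2 mm. A picture is of the moment at which its call begins: read the wrist's pose just before it.
- env.job_done(): hands the job in, once; it reports no verdict.
The state is a dict: "t": time; "joints": joint angles; "qvel": joint speeds; "tau": joint torques, N m; "eef_pos": TCP position; "tcp_rot": TCP orientation; "ft_force": force on the tool from outside, world axes, zero at the start; "moment": the same for the moment, N m; "opening": opening from 0.0 (shut) to 1.0 (fully open).
Only numpy, scipy, OpenCV 4.12 (cv2) and the standard library are available. Lean on these libraries where they do the work, as an engineer would, in place of code of your own. Each camera call takes 0.05 s, during which the arm holds its last target. There are 200 camera calls.

## Working session

There is one attempt and no reset: what is moved stays moved. The work goes in short steps, Python scripts to look and compute and a shell command to move; the robot and the scene stay as the last step left them, time stands still between calls to the robot, and variables do not carry over. Pictures are saved under pics/ and viewed, about 8 in all and at most 12, crops included, and the job is handed in when it is done.

```bash
mkdir -p pics
cat > h.py <<'E'
import cv2,numpy as np
from cell import env
def snap(name,fn):
    s=env.state(); c=env.read_camera(name); cv2.imwrite('pics/'+fn+'.png',c['image'])
    d={k:np.array(v) for k,v in c.items()}
    np.savez('pics/'+fn+'.npz',pos=s['eef_pos'],rot=s['tcp_rot'],**d); return s,c
def world(fn,u,v,z=None):
    d=np.load('pics/'+fn+'.npz')
    ray=np.array([(u-d['cx'])/d['fx'],(v-d['cy'])/d['fy'],1.])
    if 'rvec' in d: R=cv2.Rodrigues(d['rvec'])[0].T; o=-R@d['tvec'].ravel()
    else:
        from scipy.spatial.transform import Rotation as Ro
        T=d['tool_from_camera']; W=Ro.from_euler('xyz',d['rot']).as_matrix()
        R=W@T[:3,:3]; o=W@T[:3,3]+d['pos']
    r=R@ray
    t=(z-o[2])/r[2] if z is not None else d['range_z'][int(v),int(u)]
    return o+t*r
E
python3 - <<'E'
from h import *
for n in('scene','side','wrist'): s,c=snap(n,n+'0')
print(s)
a=cv2.imread('pics/scene0.png');b=cv2.imread('pics/side0.png')
E
```

```text
{'t': 0.1, 'joints': array([-1.05601866e-01,  4.91517602e-01,  1.55935775e+00, -9.93068696e-06,
        1.09165792e+00, -1.05606477e-01]), 'qvel': array([ 0.00016319, -0.00386523, -0.001525  , -0.00020592, -0.00093799,
       -0.00144082]), 'tau': array([ 2.47082615e-03, -6.13621187e+01, -2.58604574e+01,  6.93451893e-02,
        4.70101309e-02, -2.07912552e-05]), 'eef_pos': array([6.24811943e+02, 3.90811261e-02, 2.14119382e+02]), 'tcp_rot': array([-3.14065635e+00, -9.03912957e-05,  1.57080548e+00]), 'ft_force': array([-0.55224752,  0.18113497, -0.34663383]), 'moment': array([-0.02418673, -0.03895836,  0.03009351]), 'opening': 0.9992732089933198}
```

View pics/scene0.png

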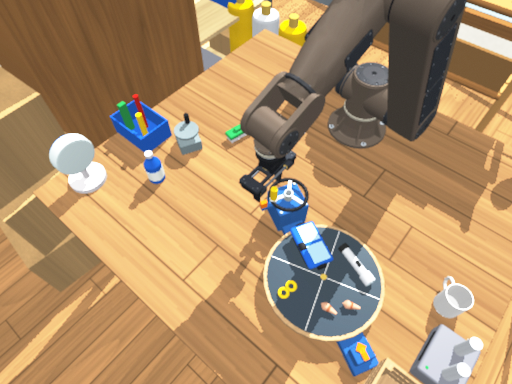

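View pics/side0.png

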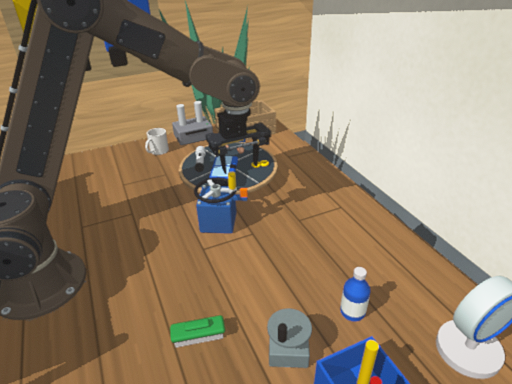

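The scene view shows the mask (312,245) on the wheel side of the platter centre (323,277). The arrow is opposite it at (360,352), so this takes two turns. The yellow knob is near (274,192), and next I'll get positions from enlarged crops.

Run:
```python
from h import *
for n,u,v,z in [('platter',323,277,62),('mask',312,245,90),('arrow',360,352,None),('hubtop',288,193,None),('hubz143',288,195,143),('knob',274,190,200),('orange',264,204,141),('grey',187,125,None),('grey2',460,350,None)]:
    print(n,world('scene0',u,v,z).round(0))
a=cv2.imread('pics/scene0.png')[160:260,225:345]
b=cv2.imread('pics/side0.png')[160:240,185:265]
w=cv2.imread('pics/wrist0.png')
a=cv2.resize(a,(480,400),interpolation=cv2.INTER_CUBIC);b=cv2.resize(b,(320,320),interpolation=cv2.INTER_CUBIC)
o=np.zeros((400,800,3),np.uint8);o[:,:480]=a;o[:320,480:]=b
cv2.imwrite('pics/crop1.png',o)
```

```text
platter [686. 280.  62.]
mask [631. 196.  90.]
arrow [801. 483.  61.]
hubtop [555.  36. 150.]
hubz143 [558.  38. 143.]
knob [604.  12. 200.]
orange [636.  -1. 141.]
grey [ 521. -495.   92.]
grey2 [636. 681. 103.]
```

View pics/crop1.png

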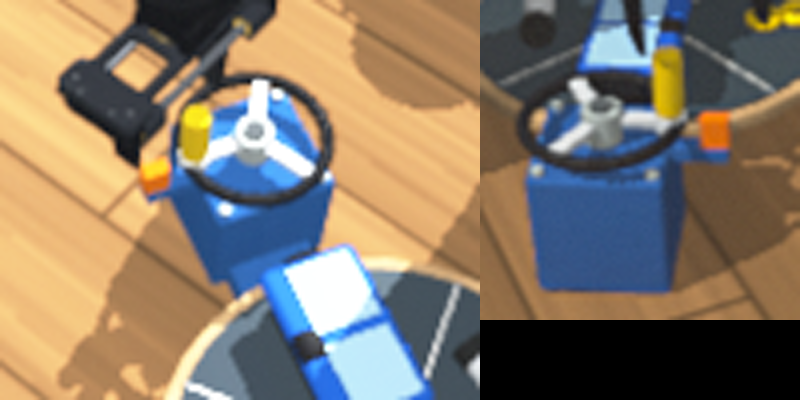

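View pics/wrist0.png

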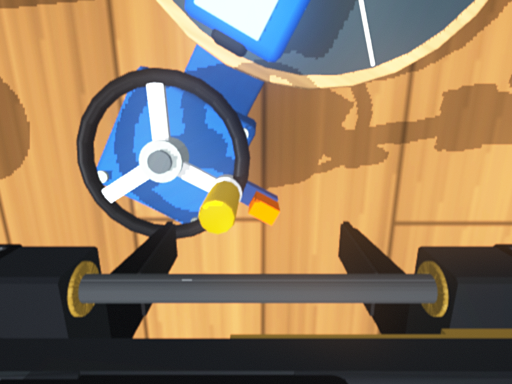

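The wrist view shows the rim spanning columns 77–249 and rows 68–238. The knob top is at (217,215), the tongue at (264,208), and the platter and mask are beyond it.

Run:
```python
from h import *
for n,u,v,z in [('rimL',77,153,139),('rimR',249,153,139),('rimT',163,68,139),('rimB',163,238,139),('hubtop',161,160,None),('knobtop',217,215,200),('orange',262,202,141),('knobd',217,215,None)]:
    print(n,world('wrist0',u,v,z).round(1))
d=np.load('pics/wrist0.npz'); print(d['tool_from_camera'].round(3),d['fx'],d['cx'],d['cy'])
# rim circle fit from dark rim depth points
r=d['range_z'];im=d['image']
P=[];K=[]
for v in range(60,245,2):
  for u in range(60,300,2):
    p=world('wrist0',u,v)
    b,g,rr=map(int,im[v,u])
    if max(b,g,rr)<60 and 125<p[2]<150: P.append(p)
    if rr>150 and g>120 and b<80 and p[2]>190: K.append(p)
P=np.array(P);A=np.c_[2*P[:,:2],np.ones(len(P))];s=np.linalg.lstsq(A,(P[:,:2]**2).sum(1),rcond=None)[0]
print(len(P),P.mean(0),s[:2],np.sqrt(s[2]+s[:2]@s[:2]))
print(len(K),np.mean(K,0),np.median(K,0))
```

```text
rimL [486.   40.3 139. ]
rimR [619.6  40.4 139. ]
rimT [557.8 102.  139. ]
rimB [547.1 -31.  139. ]
hubtop [554.   36.7 149.5]
knobtop [601.3  11.1 200. ]
orange [629.8   1.2 141. ]
knobd [601.   10.4 197.9]
[[ 0.00000e+00 -9.63000e-01 -2.69000e-01  7.63760e+01]
 [ 1.00000e+00  0.00000e+00  1.00000e-03  1.13500e+00]
 [-1.00000e-03 -2.69000e-01  9.63000e-01 -1.69172e+02]
 [ 0.00000e+00  0.00000e+00  0.00000e+00  1.00000e+00]] 315.5723393880172 257.43638510353105 193.0301952362634
592 [523.35071242  32.15043051 140.25594829] [555.35744214  36.57644137] 61.495595483218445
273 [601.29500506  11.32114945 200.18466345] [601.41751921  11.06220187 198.70583454]
```

Hub is at about (553.5, 36.5) and knob at about (601.3, 11.1), so the knob sits at −28° with a 54 mm radius. Tool x is world +y, tool y is world +x, and tool z is down. I'll move over the knob and lower to TCP z≈162.

```bash
python3 -m pendant '[[[1,0.006,-0.012,0,0],[1,0.011,-0.0235,0,0],[1,0.011,-0.0235,0,0],[1,0.011,-0.0235,0.015,0],[1,0.011,-0.0235,0.03,0],[1,0.011,-0.0235,0.045,0],[1,0.011,-0.0235,0.052,0],[1,0.011,-0.0235,0.052,0]]]'
python3 - <<'E'
from h import *
snap('wrist','wrist1')
E
```

```text
t: 0.95
eef_pos: [601.4, 11.0, 161.9]
tcp_rot: [-3.14, -0.0, 1.571]
ft_force: [-0.6, -0.6, 0.5]
opening: 0.999
```

View pics/wrist1.png

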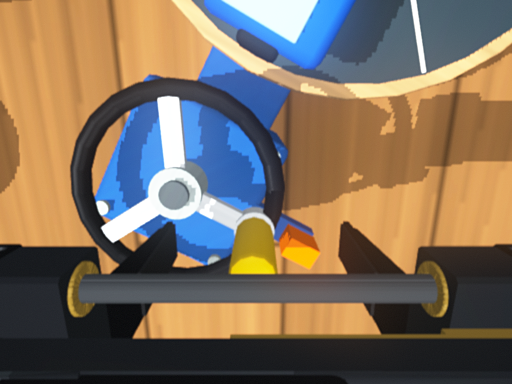

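The knob (253,250) stands centred between the fingers at (160,..) and (350,..), so I'll close.

```bash
python3 -m pendant '[[[0,0,0,0,0],[0,0,0,0,0],[0,0,0,0,0],[0,0,0,0,0],[0,0,0,0,0],[0,0,0,0,0],[0,0,0,0,0],[0,0,0,0,0]]]'
python3 - <<'E'
import numpy as np
h=np.array([553.6,36.6]);p=np.array([601.5,11.0]);a0=np.arctan2(*(p-h)[::-1]);r=55
print(np.degrees(a0),np.hypot(*(p-h)))
for c in range(4):
    o=[]
    for k in range(1,9):
        a=a0-c*np.pi/2-k*np.pi/16;b=a0-c*np.pi/2
        d=r*np.array([np.cos(a)-np.cos(b),np.sin(a)-np.sin(b)])/1000
        o.append([0,round(d[1],4),round(d[0],4),0,0])
    print(str(o).replace(' ',''))
E
```

```text
t: 1.8
eef_pos: [601.5, 11.0, 162.7]
tcp_rot: [3.142, 0.0, 1.571]
ft_force: [0.5, -0.1, -0.3]
opening: 0.381
-28.122131268290836 54.311785093108455
[[0,np.float64(-0.009),np.float64(-0.006),0,0],[0,np.float64(-0.0166),np.float64(-0.0136),0,0],[0,np.float64(-0.0226),np.float64(-0.0226),0,0],[0,np.float64(-0.0267),np.float64(-0.0325),0,0],[0,np.float64(-0.0288),np.float64(-0.0431),0,0],[0,np.float64(-0.0288),np.float64(-0.0539),0,0],[0,np.float64(-0.0267),np.float64(-0.0645),0,0],[0,np.float64(-0.0226),np.float64(-0.0744),0,0]]
[[0,np.float64(0.006),np.float64(-0.009),0,0],[0,np.float64(0.0136),np.float64(-0.0166),0,0],[0,np.float64(0.0226),np.float64(-0.0226),0,0],[0,np.float64(0.0325),np.float64(-0.0267),0,0],[0,np.float64(0.0431),np.float64(-0.0288),0,0],[0,np.float64(0.0539),np.float64(-0.0288),0,0],[0,np.float64(0.0645),np.float64(-0.0267),0,0],[0,np.float64(0.0744),np.float64(-0.0226),0,0]]
[[0,np.float64(0.009),np.float64(0.006),0,0],[0,np.float64(0.0166),np.float64(0.0136),0,0],[0,np.float64(0.0226),np.float64(0.0226),0,0],[0,np.float64(0.0267),np.float64(0.0325),0,0],[0,np.float64(0.0288),np.float64(0.0431),0,0],[0,np.float64(0.0288),np.float64(0.0539),0,0],[0,np.float64(0.0267),np.float64(0.0645),0,0],[0,np.float64(0.0226),np.float64(0.0744),0,0]]
[[0,np.float64(-0.006),np.float64(0.009),0,0],[0,np.float64(-0.0136),np.float64(0.0166),0,0],[0,np.float64(-0.0226),np.float64(0.0226),0,0],[0,np.float64(-0.0325),np.float64(0.0267),0,0],[0,np.float64(-0.0431),np.float64(0.0288),0,0],[0,np.float64(-0.0539),np.float64(0.0288),0,0],[0,np.float64(-0.0645),np.float64(0.0267),0,0],[0,np.float64(-0.0744),np.float64(0.0226),0,0]]
```

An opening of 0.381 is about 36 mm against a 24 mm knob, so the fingers may still be closing. I'll give them one more holding call.

```bash
python3 -m pendant '[[[0,0,0,0,0],[0,0,0,0,0],[0,0,0,0,0],[0,0,0,0,0],[0,0,0,0,0],[0,0,0,0,0],[0,0,0,0,0],[0,0,0,0,0]]]'
```

```text
t: 2.6
eef_pos: [600.6, 11.3, 162.6]
tcp_rot: [-3.139, -0.0, 1.571]
ft_force: [-4.6, 1.3, 2.6]
opening: 0.251
```

Gripped: 0.251 is the 24 mm knob. Now the first quarter turn.

```bash
python3 -m pendant '[[[0,-0.009,-0.006,0,0],[0,-0.0166,-0.0136,0,0],[0,-0.0226,-0.0226,0,0],[0,-0.0267,-0.0325,0,0],[0,-0.0288,-0.0431,0,0],[0,-0.0288,-0.0539,0,0],[0,-0.0267,-0.0645,0,0],[0,-0.0226,-0.0744,0,0]]]'
```

```text
t: 3.4
eef_pos: [525.6, -14.0, 162.6]
tcp_rot: [-3.14, 0.003, 1.571]
ft_force: [-2.0, -11.5, 0.3]
opening: 0.24
```

```bash
python3 -m pendant '[[[0,0.006,-0.009,0,0],[0,0.0136,-0.0166,0,0],[0,0.0226,-0.0226,0,0],[0,0.0325,-0.0267,0,0],[0,0.0431,-0.0288,0,0],[0,0.0539,-0.0288,0,0],[0,0.0645,-0.0267,0,0],[0,0.0744,-0.0226,0,0]]]'
```

```text
t: 4.2
eef_pos: [503.5, 62.9, 162.6]
tcp_rot: [-3.14, 0.0, 1.571]
ft_force: [-0.9, -3.0, -2.0]
opening: 0.247
```

```bash
python3 -m pendant '[[[0,0.009,0.006,0,0],[0,0.0166,0.0136,0,0],[0,0.0226,0.0226,0,0],[0,0.0267,0.0325,0,0],[0,0.0288,0.0431,0,0],[0,0.0288,0.0539,0,0],[0,0.0267,0.0645,0,0],[0,0.0226,0.0744,0,0]]]'
```

```text
t: 5.0
eef_pos: [578.1, 83.0, 162.4]
tcp_rot: [-3.137, 0.004, 1.572]
ft_force: [-15.6, -21.4, 8.9]
opening: 0.25
```

```bash
python3 -m pendant '[[[0,-0.006,0.009,0,0],[0,-0.0136,0.0166,0,0],[0,-0.0226,0.0226,0,0],[0,-0.0325,0.0267,0,0],[0,-0.0431,0.0288,0,0],[0,-0.0539,0.0288,0,0],[0,-0.0645,0.0267,0,0],[0,-0.0744,0.0226,0,0]]]'; python3 -c "
from h import *
snap('scene','scene1')"
```

```text
t: 5.8
eef_pos: [601.0, 11.8, 162.6]
tcp_rot: [-3.139, -0.002, 1.571]
ft_force: [-7.0, 6.2, 2.4]
opening: 0.248
```

View pics/scene1.png

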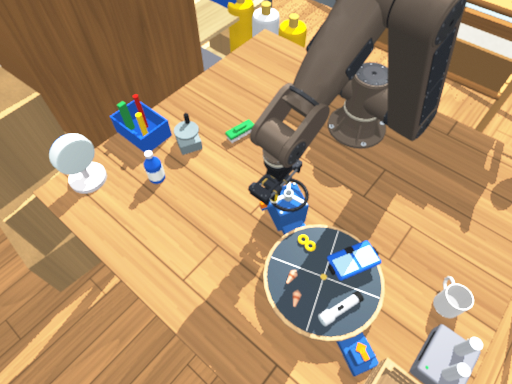

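After one wheel turn the platter has moved a quarter turn clockwise. The mask is at (355,262), one more quarter short of the arrow (360,350). Forces stayed around 25 N, so I'll repeat the turn.

```bash
python3 -m pendant '[[[0,-0.009,-0.006,0,0],[0,-0.0166,-0.0136,0,0],[0,-0.0226,-0.0226,0,0],[0,-0.0267,-0.0325,0,0],[0,-0.0288,-0.0431,0,0],[0,-0.0288,-0.0539,0,0],[0,-0.0267,-0.0645,0,0],[0,-0.0226,-0.0744,0,0]]]'
```

```text
t: 6.65
eef_pos: [526.1, -14.2, 162.6]
tcp_rot: [-3.141, 0.004, 1.571]
ft_force: [-3.6, -15.4, -0.1]
opening: 0.25
```

```bash
python3 -m pendant '[[[0,0.006,-0.009,0,0],[0,0.0136,-0.0166,0,0],[0,0.0226,-0.0226,0,0],[0,0.0325,-0.0267,0,0],[0,0.0431,-0.0288,0,0],[0,0.0539,-0.0288,0,0],[0,0.0645,-0.0267,0,0],[0,0.0744,-0.0226,0,0]]]'
```

```text
t: 7.45
eef_pos: [503.5, 63.0, 162.6]
tcp_rot: [-3.14, 0.0, 1.571]
ft_force: [-0.9, -4.2, -3.0]
opening: 0.246
```

```bash
python3 -m pendant '[[[0,0.009,0.006,0,0],[0,0.0166,0.0136,0,0],[0,0.0226,0.0226,0,0],[0,0.0267,0.0325,0,0],[0,0.0288,0.0431,0,0],[0,0.0288,0.0539,0,0],[0,0.0267,0.0645,0,0],[0,0.0226,0.0744,0,0]]]'
```

```text
t: 8.25
eef_pos: [578.1, 83.0, 162.4]
tcp_rot: [-3.137, 0.004, 1.572]
ft_force: [-15.4, -20.6, 8.3]
opening: 0.246
```

```bash
python3 -m pendant '[[[0,-0.006,0.009,0,0],[0,-0.0136,0.0166,0,0],[0,-0.0226,0.0226,0,0],[0,-0.0325,0.0267,0,0],[0,-0.0431,0.0288,0,0],[0,-0.0539,0.0288,0,0],[0,-0.0645,0.0267,0,0],[0,-0.0744,0.0226,0,0]]]'; python3 -c "
from h import *
snap('scene','scene2')
d=cv2.imread('pics/scene2.png')[160:384,225:400]
cv2.imwrite('pics/crop2.png',cv2.resize(d,None,fx=2.6,fy=2.6,interpolation=cv2.INTER_CUBIC))"
```

```text
t: 9.05
eef_pos: [600.9, 11.7, 162.5]
tcp_rot: [-3.139, -0.002, 1.571]
ft_force: [-6.8, 6.0, 3.3]
opening: 0.249
```

View pics/crop2.png

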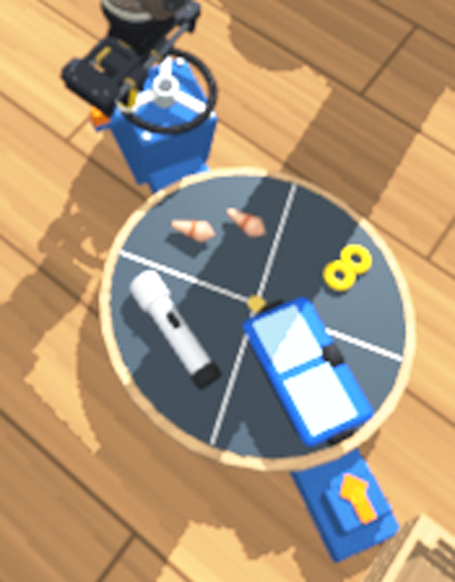

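The mask now lies by the arrow, centred at crop (307,370), and the knob is beside the tongue. I'll check the distance in numbers.

Run:
```python
from h import *
q=lambda u,v:(225+u/2.6,160+v/2.6)
pl=world('scene2',*q(256,303),62)[:2]; h=np.array([552.5,36.3]); d=(pl-h)/np.hypot(*(pl-h))
arrow=h+385*d
d_=np.load('pics/scene2.npz')['image']
P=[]
for v in range(265,340):
  for u in range(312,372):
    p=world('scene2',u,v)
    if p[2]>85 and np.hypot(*(p[:2]-arrow))<110: P.append(p)
P=np.array(P)
c=cv2.minAreaRect(P[:,:2].astype(np.float32))
print(pl,np.hypot(*(pl-h)),arrow,len(P),P.mean(0),P[:,2].max(),c)
print('pix',world('scene2',*q(307,370),115))
m=np.array(c[0]); print('dist',np.hypot(*(m-arrow)), 'bearing off deg',np.degrees(np.arctan2(*(m-pl)[::-1])-np.arctan2(d[1],d[0])))
```

```text
[683.96087269 280.71833157] 277.5288847260683 [734.86817417 375.36761722] 1607 [735.9275588  370.6515742  112.78070576] 119.78865079603781 ((731.3487548828125, 367.7820739746094), (164.14854431152344, 86.39317321777344), 62.936885833740234)
pix [733.85668068 371.58297632 115.        ]
dist 8.362223299241965 bearing off deg -0.28531729961862123
```

The mask is about 4–8 mm from the arrow spot, with bearing off by about 0.3°. I'll release.

```bash
python3 -m pendant '[[[0,0,0,0,0],[0,0,0,0,0],[0.6,0,0,0,0],[0.6,0,0,0,0],[0.6,0,0,0,0],[0.6,0,0,0,0],[0.6,0,0,0,0],[0.6,0,0,0,0]]]'
```

```text
t: 9.9
eef_pos: [601.6, 11.0, 162.6]
tcp_rot: [3.141, -0.0, 1.571]
ft_force: [0.4, 0.5, -0.3]
opening: 0.6
```

```bash
python3 -m pendant '[[[0.6,0,0,0,0],[0.6,0,0,-0.015,0],[0.6,0,0,-0.03,0],[0.6,0,0,-0.045,0],[0.6,0,0,-0.06,0],[0.6,0,0,-0.08,0],[0.6,0,0,-0.08,0],[0.6,0,0,-0.08,0]]]'; python3 -c "
from h import *
snap('wrist','wrist2');snap('scene','scene3')
K=[world('wrist2',u,v) for v in range(0,384,2) for u in range(0,512,2) if (lambda p:p[2]>190 and p[2]<208)(world('wrist2',u,v))]
K=np.array(K);print(len(K),np.median(K,0))
d=cv2.imread('pics/wrist2.png');e=cv2.imread('pics/scene3.png')[160:384,225:400]
e=cv2.resize(e,(300,384));cv2.imwrite('pics/fin.png',cv2.hconcat([cv2.resize(d,(490,384)),e]))
print(env.state()['ft_force'])"
```

```text
t: 10.7
eef_pos: [601.4, 11.1, 242.4]
tcp_rot: [3.141, -0.0, 1.571]
ft_force: [-0.8, -0.1, -0.1]
opening: 0.597
213 [601.74981667  14.07201447 198.66775968]
[0.71982566 0.45747294 0.0025738 ]
```

View pics/fin.png

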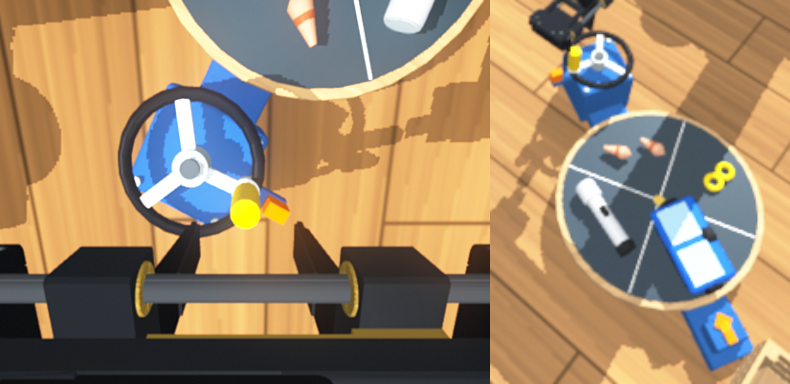

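The knob (245,208) is beside the tongue (275,208), the gripper is clear above it, and the mask is at the arrow. I'll hand in.

```bash
python3 -c "
from cell import env
print(env.job_done())"
```

```text
the job is handed in; nothing more can be done
None
```

I cranked the handwheel two whole turns clockwise by the yellow knob, because the mask started half a turn from the arrow. I then released the knob, lifted the gripper clear and handed the job in at about 11 s. The hand-in reported no verdict.

- **Knob:** it is back beside the orange tongue, about 3 mm (roughly 0.05 rad) from where it started.
- **Mask:** measured just before release, its centre was about 4–8 mm from the arrow spot against the 30 mm limit. The last picture after release still shows it there.
- **Contact:** the gripper is 80 mm above the grip height, and the wrist force reads about zero. The largest wrist force I read while cranking, once per quarter turn, was about 28 N.
- **Disagreement:** the true wheel centre was about 1–2 mm off my commanded circle, which explains those side forces. I did not correct it.
- **Not measured:** I never moved near the grey louvre winder, and I did not measure its knob separately.

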